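# Close up the cheese press

### The arm

A 6-joint arm with a two-finger parallel gripper is mounted at the origin on the work surface; the furniture and walls round the work are solid. World frame = base frame: x ahead of the robot, y to its left, z up, the work surface at z = 0. Lengths are in m, angles in rad, forces in N, time in s.
With the tool pointing down it reaches from about 0.3 to 0.825 m from the base axis. Payload 5.4 kg.
Tool frame: the origin (TCP) lies at the very end of the fingers, on their centre line; the grasp point (between the pads) lies 19 mm behind it; z points along the fingers, y is the line along which they close (so a half turn about z gives the same grasp; the last joint's range is limited). The gripper opens to 92 mm and grips with 3 to 60 N. Pads are 20 mm wide; open, the fingers measure 128 mm over their backs; the gripper's body (75 mm by 189 mm) begins 69 mm behind the grasp point.
Start: joints at [-1.537, 0.158, 1.597, -0, 1.386, -0.21], TCP at [0.139, -0.558, 0.215] pointing down, gripper open.
Joint ranges: [-2.91, 2.91], [-0.94, 2.29], [0.18, 2.7], [-1.29, 4.43], [0.17, 2.64], [-3, 3]. Speed limits (rad/s): [2.57, 2.57, 3.14, 3.14, 3.14, 3.14].

### API

Orientations are given as a unit quaternion [w, x, y, z].
In Python, from plant import ctrl gives the robot as it stands.
- The arm moves only by the tool jog_arm, never from a script. Its argument "targets" is a list of rows, each a list of 6 numbers: the shift along the tool's x, y, z in cm, then the turn, a rotation vector about the tool's x, y, z in degrees. A call has 1 to 20 rows; each row is the pose to reach, as a shift and turn from the pose commanded when the call began, along the tool's axes at that moment; what a row does not reach only later rows make up. A row lasts 1/8 s, in which the tool goes at most 62.5 mm and 10.7 degrees, less where a joint would pass 70% of its speed; a pose out of reach is approached as far as the arm can. A call with a gripper value outside its range is refused whole. "hand" is the opening, from 0 (shut) to 1 (fully open), set as the call begins (left out, the last holds). The fingers move at their own pace and stop on an object; the grip force is fixed at half the most. Time passes only in rows, so rows that repeat a pose let the fingers close. It gives the time, the measured TCP pose, the force, the opening and the grip force at its end, in the units of the state.
- ctrl.observe(): the state, without advancing time (a new reading comes with each control period).
- ctrl.read_camera(name): name is "scene" or "top"; returns a dict with "color" (420x560x3 uint8, red, green, blue), "z_map" (420x560 float32, m along the optical axis (not along the pixel's ray), 0 where there is no reading), "fx", "fy", "cx", "cy" (pixels), "cam_to_world" (4x4, takes a point from camera to world coordinates). Camera axes: x right, y up, looking along -z (the intrinsics and any distortion apply to the point x, -y, -z); pixel columns grow to the right and rows downward; lengths in m; the calibration is good to about 2 mm. A picture is of the moment at which its call begins.
- ctrl.hand_in(): hands the job in; it is judged then, once.
Trained networks look in a picture, given as the dict that the camera call returned (one of the last four; its "shot" number tells which), for a name from the list of things; names that differ only in an ending like _2 or _b are one class to them, and where a whole thing is asked for, a point or a joint stands for the part that bears it (a point fixed in the world has none). Each returns a list of dicts, best first, with "p" (0 to 1); they miss things now and then, are a little off and sometimes report something else, mostly with a low value. They report only what shows in the picture. A call takes as long as a camera call. They do not tell look-alikes from the thing itself.
- ctrl.boxes_of(picture, query): "box" ([left, top, right, bottom] in pixels, round what is visible of it).
- ctrl.mark_of(picture, query): "point" ([column, row] in pixels: a listed point, or the origin of a listed thing).
The state is a dict: "t": time; "joint_pos": joint angles; "joint_vel": joint speeds; "joint_efforts": joint torques, N m; "position": TCP position; "eef_rot": TCP orientation; "ft_force": force on the tool from outside, world axes, zero at the start; "ft_torque": the same for the moment, N m; "opening": finger opening in m; "gripper_force": force on a finger pad.
Only numpy, scipy, OpenCV 4.12 (cv2) and the standard library are available. Lean on these libraries where they do the work, as an engineer would, in place of code of your own. Each camera call takes 0.05 s, during which the arm holds its last target. There are 200 camera calls.

### The job

Close up the cheese press for pressing: set the wooden follower flat in the mould on top of the cheese, then swing the beam over until it is home against its stop and drop the locking pin all the way down through the upper ear, the beam and the lower ear. Then wind the handwheel down (clockwise) until the screw foot bears on the follower, and let go. Leave the timer, the mug and the jar where they stand.

Things in the scene. Friction and masses are not known exactly. Their poses are not given: they have to be found in the camera images.
- press: Fixed table-top cheese press. Origin: centre of the underside of its wooden board (290 x 134 mm, top 26 mm up). Its x axis runs along the board from the clevis (near the robot) to the beam's pivot column (far; upright axis at x 95 mm), y to its left, z up. The clevis post (12 x 30 mm, at x -125) is 190 mm high.
- mould_seat (a point): point on the axis of the white perforated mould (at the press's x 0, y 0; outer diameter 112 mm, inner 102, rim 112 mm above the worktop), at the flat top of the cheese in it, 92 mm above the worktop, where the centre of the follower's underside comes to rest; axes as the press
- clevis_hole (a point): centre of the upper ear's hole, at its upper face, 190 mm above the worktop (press x -95, y 0); axes as the press. The clevis has two level ears, 46 x 40 mm, 182 to 190 and 154 to 162 mm above the worktop, with upright 15 mm holes in line; the gap between them is open to the left (+y), with a stop on the right
- follower: loose beech pressing disc, diameter 96 mm, 14 mm thick, with a round boss (diameter 34 mm, 30 mm high, flat top) in its middle to hold it by; origin at the centre of its underside, z up; lies boss up on the worktop right of the press; about 0.16 kg
- swing_beam (a joint): beam angle (rad) about the upright pivot: 0 = home on a hard stop, over the mould, its end hole in line with the ears'; grows as it swings out to the press's left, clockwise from above; starts at 1.4 to 1.7; stays where left (friction 0.25 N m). Steel beam 28 mm wide, 14 thick, underside 165 mm above the worktop, 15 mm hole 190 mm from the pivot axis
- beam_knob (a point): centre of the top of the black knob (diameter 18 mm, its lowest 8 mm a 10 mm stem) that stands up 34 mm from the beam, 145 mm from the pivot axis; top 213 mm above the worktop. Take or push the beam by it. The handwheel's rim is 19 mm from the knob's axis, towards the pivot
- locking_pin: loose steel pin, upright, origin at the underside of its collar; below it a plain shaft, diameter 12 mm, 52 mm long, with a tapered tip; collar diameter 24, 6 mm thick; above it a ribbed round handle, diameter 16 mm, 40 mm high. Starts with its collar resting on the parking lug; home when its collar rests on the upper ear; 0.09 kg
- pin_tip (a point): lowest point of the locking pin, on its axis
- handwheel (a joint): turn of the press screw (rad): grows clockwise from above, which lowers stem, wheel and foot together by 20 mm a turn (3.18 mm a rad); with the follower seated and the beam home the foot touches the boss at about 2.51, and 0.1 rad more presses with 40 to 50 N; starts at 1.0 to 1.7; range to 3.8; friction 0.15 N m holds it when let go, also against that push
- wheel_grip (a point): centre of the black three-spoked handwheel (outer diameter 62 mm, rim 10 mm thick), at mid-thickness of the rim, on the screw's upright axis, 95 mm from the pivot axis; 28 to 36 mm above the beam's top. Turn it by gripping across the rim from above
- foot_face (a point): centre of the underside of the screw's round steel foot (diameter 28 mm), which does not turn
- screw_foot: the screw's foot, with stem and handwheel, carried by the beam; origin as foot_face
- kitchen_timer: bystander: red and white round kitchen timer, diameter 71 mm, 54 high
- striped_mug: bystander: white mug with pale stripes, 88 x 118 x 92 mm
- small_jar: bystander: small glass jar with a grey lid, diameter 64 mm, 94 high
- parking_hole (a point): centre of the 15 mm hole at the upper face (130 mm above the worktop) of the 8 mm thick parking lug on the right of the clevis post (press x -100, y -75), where the locking pin stands at the start; axes as the press
Things that resemble listed ones, but are neither listed nor needed, are in the scene too. Of the things shaped like the follower, the beech one is meant.

How it is judged:
On the way, in this order (a step that is already met when the one before it is completed fails the run):
1. the follower lies flat in the mould on the cheese (horizontal distance between follower and mould_seat below 0.006 m and z of follower in the frame of mould_seat below 0.004 m and angle between follower's own z axis and vertical below 0.08 rad), for 0.2 s.
2. the beam is home over the mould (value of joint swing_beam below 0.02 rad), for 0.2 s.
3. the locking pin is down through both ears and the beam (horizontal distance between pin_tip and clevis_hole below 0.008 m and z of locking_pin in the frame of clevis_hole between -0.006 and 0.004 m and angle between the z axis of locking_pin and the z axis of press, either way round below 0.15 rad), for 0.2 s.
4. the screw foot bears on the follower (contact force between screw_foot and follower above 2 N), for 0.2 s.
At the end, for the whole second after the job is handed in: Follower in the mould (within 6 mm of its axis, within 4 mm of the cheese, tilt under 0.08 rad); beam home (under 0.025 rad); locking pin at rest through all three holes, upright within 0.15 rad, its collar within 4 mm of the upper ear; the screw foot presses on the follower with more than 2 N (all of step 1 and all of step 3 and value of joint swing_beam below 0.025 rad and contact force between screw_foot and follower above 2 N and linear speed of locking_pin below 0.02 m/s); the robot touches nothing.
It fails at once if the timer, the mug or the jar is pushed away by more than 30 mm (distance of any of kitchen_timer, striped_mug, small_jar from where it was at the start of the episode above 0.03 m).
It also fails if it takes over 72 s, if anything falls off the work surface, if the arm or the gripper's body presses on something with over 40 N, if the wrist force passes 120 N, or if a joint passes its speed limit or range.

## Working session

There is one attempt and no reset: what is moved stays moved. The work goes in short steps, Python scripts to look and compute and a tool call to move; the robot and the scene stay as the last step left them, time stands still between calls to the robot, and variables do not carry over. Pictures are saved under pics/ and viewed, at most 10 in all, crops included, and the job is handed in when it is done.

Besides the shell and the picture viewer there is one more tool, called after "Request:" as name(argument=value, ...), one argument or row to a line, values as JSON. jog_arm: Moves the arm, as the interface text tells. Its arguments: {"type":"object","properties":{"targets":{"type":"array"},"hand":{"type":"number"}},"required":["targets"]}

```bash
mkdir -p pics
cat > h.py <<'E'
import numpy as np, cv2
from plant import ctrl
from scipy.spatial.transform import Rotation as R
def ray(p,c,r):
    T=np.array(p['cam_to_world']); d=np.array([(c-p['cx'])/p['fx'],-(r-p['cy'])/p['fy'],-1.]); return T[:3,3],T[:3,:3]@d
def atz(p,c,r,z):
    o,d=ray(p,c,r); return o+d*(z-o[2])/d[2]
def dep(p,c,r):
    o,d=ray(p,c,r); return o+d*p['z_map'][int(round(r)),int(round(c))]
def cloud(p):
    H,W=p['z_map'].shape; c,r=np.meshgrid(np.arange(W),np.arange(H)); z=p['z_map']
    d=np.stack([(c-p['cx'])/p['fx'],-(r-p['cy'])/p['fy'],-np.ones_like(z)],-1)*z[...,None]
    T=np.array(p['cam_to_world']); w=d@T[:3,:3].T+T[:3,3]; w[z==0]=np.nan; return w
def save(p,n,box=None,s=1):
    im=p['color'][...,::-1]
    if box: im=im[box[1]:box[3],box[0]:box[2]]
    cv2.imwrite('pics/'+n,cv2.resize(im,None,fx=s,fy=s,interpolation=cv2.INTER_CUBIC))
def tool():
    s=ctrl.observe(); w=s['eef_rot']; return np.array(s['position']),R.from_quat([w[1],w[2],w[3],w[0]]),s
def go(x,yaw_deg=None):
    "shift (cm) and rotvec(deg) in tool axes to world pos x with tool y axis at yaw (mod 180), pointing down"
    p,r,s=tool(); d=r.inv().apply(np.array(x)-p)*100
    rv=np.zeros(3)
    if yaw_deg is not None:
        best=None
        for k in (0,180):
            a=np.radians(yaw_deg+k); y=np.array([np.cos(a),np.sin(a),0]); z=np.array([0,0,-1.]); M=np.stack([np.cross(y,z),y,z],1)
            v=(r.inv()*R.from_matrix(M)).as_rotvec(degrees=True)
            if best is None or np.linalg.norm(v)<np.linalg.norm(best): best=v
        rv=best
    return np.round(d,2),np.round(rv,1)
E
cat > a.py <<'E'
from h import *
p,r,s=tool(); print(s['t'],p,r.as_matrix().round(2).tolist(),s['opening'])
for n in ('scene','top'):
    P=ctrl.read_camera(n); save(P,n+'0.png',s=1.4); print(n,P['fx'],P['fy'],P['cx'],P['cy'],np.round(P['cam_to_world'],3).tolist(),[k for k in P])
    for q in ('press','follower','locking_pin','pin_tip','beam_knob','wheel_grip','clevis_hole','parking_hole','mould_seat','foot_face','kitchen_timer','striped_mug','small_jar'):
        m=ctrl.mark_of(P,q)
        print(q,[(round(d['p'],2),np.round(d['point'],1).tolist(),dep(P,*d['point']).round(3).tolist()) for d in m[:3]])
E
python3 a.py
```

```text
0.0 [ 0.13874216 -0.55736417  0.21362631] [[0.97, 0.24, -0.0], [0.24, -0.97, 0.0], [0.0, -0.0, -1.0]] 0.09210372205604306
scene 468.32640360457856 468.32640360457856 276.3727635025132 209.8010080633858 [[-0.71, 0.449, -0.542, -0.125], [-0.704, -0.471, 0.532, 0.608], [-0.016, 0.76, 0.65, 0.999], [0.0, 0.0, 0.0, 1.0]] ['color', 'z_map', 'fx', 'fy', 'cx', 'cy', 'cam_to_world', 'shot']
press [(0.79, [280.5, 263.5], [0.493, -0.01, 0.059])]
follower [(0.79, [331.5, 220.5], [0.533, -0.279, 0.017]), (0.75, [345.3, 169.9], [0.669, -0.519, 0.019]), (0.73, [328.0, 184.9], [0.646, -0.396, 0.032])]
locking_pin [(0.66, [323.8, 230.9], [0.409, -0.082, 0.186]), (0.65, [325.1, 229.1], [0.44, -0.128, 0.141]), (0.43, [188.5, 371.9], [0.396, 0.37, 0.088])]
pin_tip [(0.49, [328.9, 185.7], [0.643, -0.396, 0.031])]
beam_knob [(0.62, [280.9, 195.2], [0.719, -0.243, 0.037]), (0.59, [211.9, 224.6], [0.607, 0.116, 0.213]), (0.23, [329.6, 219.5], [0.437, -0.141, 0.17])]
wheel_grip [(0.71, [229.6, 212.8], [0.606, 0.058, 0.217]), (0.39, [323.5, 229.6], [0.444, -0.126, 0.139])]
clevis_hole [(0.76, [311.2, 228.1], 
[... 1001 characters left out ...]
0.651]), (0.29, [291.1, 244.3], [0.438, -0.143, 0.146])]
pin_tip []
beam_knob [(0.26, [171.8, 224.4], [0.424, 0.306, 0.054])]
wheel_grip [(0.64, [250.4, 175.1], [0.277, -0.102, 0.711])]
clevis_hole [(0.69, [271.5, 231.4], [0.44, -0.075, 0.19])]
parking_hole [(0.98, [290.2, 242.7], [0.437, -0.14, 0.157]), (0.5, [274.0, 221.1], [0.535, -0.047, 0.091])]
mould_seat [(0.76, [272.7, 221.8], [0.529, -0.045, 0.095])]
foot_face [(0.57, [254.6, 186.6], [0.613, 0.052, 0.153])]
kitchen_timer [(0.55, [350.1, 207.9], [0.711, -0.285, 0.039])]
striped_mug [(0.55, [170.0, 223.0], [0.425, 0.313, 0.058])]
small_jar [(0.79, [380.7, 239.5], [0.624, -0.423, 0.025]), (0.52, [253.7, 186.6], [0.273, -0.108, 0.677])]
```

View pics/scene0.png

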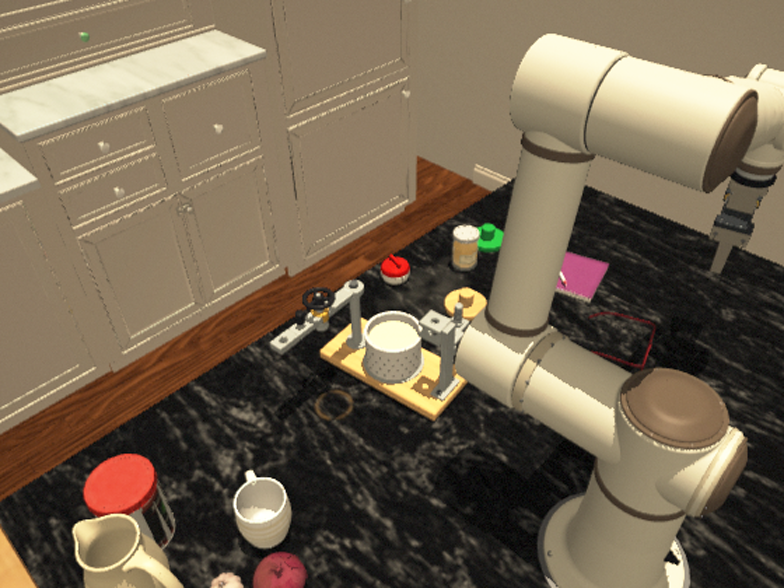

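View pics/top0.png

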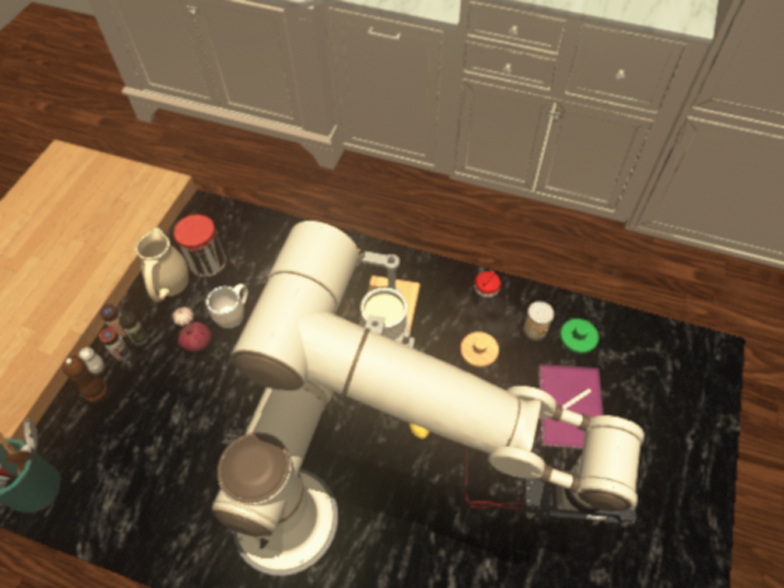

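The scene picture (784x588) shows the press with the mould at (393,345), the clevis at (445,340), the pin at (458,315), and the beam swung out left with its wheel at (318,300). There are two follower-shaped discs: beech at (465,300) and green at (490,237). In the top picture they are at (480,348) and (580,335). The beech one beside the press fits the description, so I'll confirm it in a crop and measure.

```bash
cat > b.py <<'E'
from h import *
from scipy.optimize import least_squares
def circ(xy):
    f=lambda v:np.hypot(xy[:,0]-v[0],xy[:,1]-v[1])-v[2]
    return least_squares(f,[*xy.mean(0),.05],loss='soft_l1',f_scale=.002).x.round(4)
C={}
for n in ('top','scene'):
    P=ctrl.read_camera(n); w=cloud(P); C[n]=(P,w)
    def sel(x,y,rad,z0,z1):
        m=(np.hypot(w[...,0]-x,w[...,1]-y)<rad)&(w[...,2]>z0)&(w[...,2]<z1); return w[m]
    b=sel(.53,-.285,.04,.035,.055); print(n,'boss',len(b),b.mean(0).round(4),(b[:,:2].max(0)+b[:,:2].min(0))/2)
    d=sel(.53,-.285,.065,.008,.022); print('disc',len(d),circ(d[:,:2]),((d[:,:2].max(0)+d[:,:2].min(0))/2).round(4),np.median(d[:,2]).round(4))
    m=sel(.525,-.05,.075,.107,.12); print('rim',len(m),circ(m[:,:2]),np.median(m[:,2]).round(4))
    e=sel(.44,-.075,.05,.182,.196); print('ear',len(e),e.mean(0).round(4) if len(e) else'')
    if len(e): print(cv2.minAreaRect(e[:,:2].astype(np.float32)*1000))
    q=sel(.61,.03,.25,.172,.186); print('beam',len(q));
    if len(q): print(cv2.minAreaRect(q[:,:2].astype(np.float32)*1000))
    k=sel(.44,-.14,.03,.14,.19); print('pin',len(k), k[k[:,2]>.165].mean(0) if len(k) else '',k[:,2].max() if len(k) else'')
    bd=sel(.5,-.05,.2,.018,.031); print('board',len(bd),cv2.minAreaRect(bd[:,:2].astype(np.float32)*1000) if len(bd) else '')
save(C['scene'][0],'s1.png',[180,150,380,310],4)
np.savez('c0.npz',s=C['scene'][1],t=C['top'][1])
E
python3 b.py
```

```text
top boss 68 [ 0.5468 -0.3009  0.044 ] [ 0.5493859  -0.30133983]
disc 376 [ 0.5496 -0.2989  0.0362] [ 0.5399 -0.2839] 0.015
rim 157 [ 0.5305 -0.0494  0.0539] 0.1127
ear 124 [ 0.4398 -0.0629  0.1903]
((437.2288818359375, -62.187110900878906), (48.7674446105957, 41.433956146240234), 10.451789855957031)
beam 243
((530.988525390625, -47.69488525390625), (254.28150939941406, 97.06752014160156), 26.016605377197266)
pin 41 [ 0.44111233 -0.13782896  0.17369871] 0.1811554414330312
board 369 ((583.2139282226562, -42.30279541015625), (188.80914306640625, 134.69126892089844), 7.871909141540527)
scene boss 83 [ 0.5448 -0.2972  0.0434] [ 0.54653069 -0.30001764]
disc 301 [ 0.549  -0.2995  0.0359] [ 0.5491 -0.2996] 0.0148
rim 273 [ 0.5296 -0.0476  0.0538] 0.1116
ear 296 [ 0.4289 -0.0605  0.1895]
((430.28448486328125, -63.31719970703125), (62.119163513183594, 44.99761199951172), 8.712596893310547)
beam 728
((554.7191772460938, -7.59857177734375), (357.24542236328125, 180.59976196289062), 49.28740310668945)
pin 82 [ 0.44009421 -0.13516958  0.17328779] 0.18000089171339484
board 1829 ((529.3505249023438, -46.853858947753906), (290.04962158203125, 138.08641052246094), 7.836740970611572)
```

View pics/s1.png

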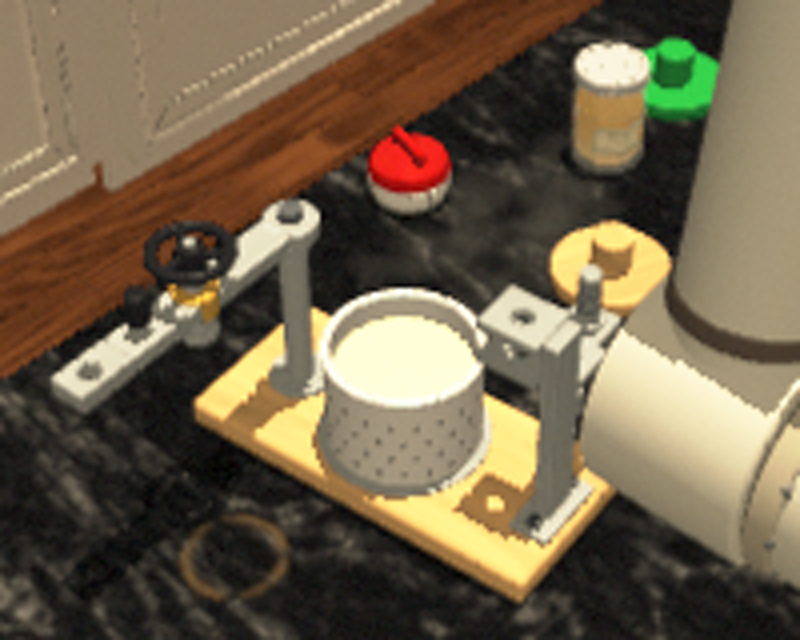

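The crop confirms it: the beech disc with its boss is at crop (612,262), the green look-alike is behind the jar, and the pin stands at (590,290). The press is at about (0.530, -0.048) with yaw 8°. The follower is at (0.548, -0.300).

```bash
python3 -c "
from h import *
print(go([.548,-.300,.10],8)); print(go([.548,-.300,.021],8))"
```

```text
(array([ 45.94, -15.16,  11.46]), array([ -0.,  -0., -84.]))
(array([ 45.94, -15.16,  19.36]), array([ -0.,  -0., -84.]))
```

Request:
jog_arm(
  targets=[
    [6,-2,1,0,0,-10],
    [12,-4,2,0,0,-20],
    [18,-6,3,0,0,-30],
    [24,-8,4,0,0,-40],
    [30,-10,6,0,0,-50],
    [36,-12,8,0,0,-60],
    [42,-14,10,0,0,-70],
    [45.9,-15.2,11.5,0,0,-80],
    [45.9,-15.2,11.5,0,0,-84],
    [45.9,-15.2,11.5,0,0,-84],
    [45.9,-15.2,11.5,0,0,-84],
    [45.9,-15.2,15,0,0,-84],
    [45.9,-15.2,19,0,0,-84],
    [45.9,-15.2,19.4,0,0,-84],
    [45.9,-15.2,19.4,0,0,-84],
  ],
  hand=1,
)

```text
t: 3.38
position: [0.5478, -0.3005, 0.0219]
eef_rot: [0.001, 0.657, 0.754, 0.0]
ft_force: [0.2, 0.3, 0.4]
opening: 0.0919
gripper_force: 0.0
```

Request:
jog_arm(
  targets=[
    [0,0,0,0,0,0],
    [0,0,0,0,0,0],
    [0,0,0,0,0,0],
    [0,0,0,0,0,0],
    [0,0,0,0,0,0],
    [0,0,0,0,0,0],
  ],
  hand=0.3,
)

```text
t: 4.12
position: [0.5475, -0.2996, 0.0205]
eef_rot: [-0.0, 0.656, 0.755, 0.0]
ft_force: [2.7, 0.6, -1.0]
opening: 0.0339
gripper_force: 0.5
```

Request:
jog_arm(
  targets=[
    [0,0,0,0,0,0],
    [0,0,0,0,0,0],
    [0,0,0,0,0,10],
    [0,0,0,0,0,20],
    [0,0,0,0,0,30],
    [0,0,0,0,0,40],
    [0,0,0,0,0,50],
    [0,0,0,0,0,60],
    [0,0,0,0,0,70],
    [0,0,0,0,0,80],
    [0,0,0,0,0,90],
    [0,0,0,0,0,90],
    [0,0,0,0,0,90],
  ],
  hand=0.6,
)

```text
t: 5.75
position: [0.5475, -0.2996, 0.0206]
eef_rot: [-0.0, 0.997, 0.071, -0.0]
ft_force: [-0.2, -0.2, 0.3]
opening: 0.055
gripper_force: 0.0
```

Request:
jog_arm(
  targets=[
    [0,0,0,0,0,0],
    [0,0,0,0,0,0],
    [0,0,0,0,0,0],
    [0,0,0,0,0,0],
    [0,0,0,0,0,0],
    [0,0,-4,0,0,0],
    [0,0,-8,0,0,0],
    [0,0,-13.5,0,0,0],
    [0,0,-13.5,0,0,0],
  ],
  hand=0,
)

```text
t: 6.88
position: [0.5503, -0.3019, 0.1614]
eef_rot: [0.004, 0.998, 0.07, 0.004]
ft_force: [0.6, -0.2, -1.7]
opening: 0.0331
gripper_force: 30.0
```

```bash
python3 -c "
from h import *
p,r,s=tool(); print(p,r.as_matrix().round(3).tolist(),s['opening'],s['gripper_force'])
print(go([.530,-.048,.155],-82))
for n in ('scene','top'):
    w=cloud(ctrl.read_camera(n)); m=(np.hypot(w[...,0]-p[0],w[...,1]-p[1])<.07)&(w[...,2]>p[2]-.025)&(w[...,2]<p[2]-.001); d=w[m]; print(len(d)); 
    if len(d): print(((d.max(0)+d.min(0))/2).round(4),(d.max(0)-d.min(0)).round(3), np.percentile(d[:,2],[5,50,95]).round(4))
"
```

```text
[ 0.5502933  -0.30188862  0.1613963 ] [[0.99, 0.139, 0.008], [0.139, -0.99, -0.007], [0.007, 0.008, -1.0]] 0.03308234257101429 29.99962627887726
(array([  1.51, -25.43,   0.45]), array([ 0.4, -0.4, -0. ]))
0
375
[ 0.5468 -0.3021  0.1487] [0.094 0.094 0.023] [0.1435 0.1519 0.1574]
```

Request:
jog_arm(
  targets=[
    [0.4,-5,0,0,0,0],
    [0.8,-10,0,0,0,0],
    [1.2,-15,0,0,0,0],
    [1.5,-20,0,0,0,0],
    [1.7,-25.1,0,0,0,0],
    [1.7,-25.1,0,0,0,0],
    [1.7,-25.1,0,0,0,0],
    [1.7,-25.1,0,0,0,0],
  ],
)

```text
t: 7.98
position: [0.5293, -0.0499, 0.1548]
eef_rot: [-0.0, 0.998, 0.069, -0.001]
ft_force: [0.5, 0.5, -1.0]
opening: 0.0334
gripper_force: 30.0
```

```bash
python3 -c "
from h import *
p,r,s=tool(); print(p,s['ft_force'])
print(go([.530,-.048,.155],-82))
for n in ('scene','top'):
    P=ctrl.read_camera(n); w=cloud(P)
    m=(np.hypot(w[...,0]-p[0],w[...,1]-p[1])<.07)&(w[...,2]>.125)&(w[...,2]<.153); d=w[m]; print(n,len(d)); 
    if len(d): print(((d.max(0)+d.min(0))/2).round(4),(d.max(0)-d.min(0)).round(3))
    if n=='scene': save(P,'s2.png',[180,130,380,290],4)
"
```

```text
[ 0.52929574 -0.04985177  0.1548374 ] [ 0.47449135  0.45682453 -0.97371883]
(array([ 0.1 , -0.17, -0.02]), array([-0. ,  0.1, -0.1]))
scene 535
[ 0.5279 -0.0514  0.1426] [0.095 0.098 0.021]
top 295
[ 0.5285 -0.0516  0.1445] [0.09  0.095 0.017]
```

View pics/s2.png

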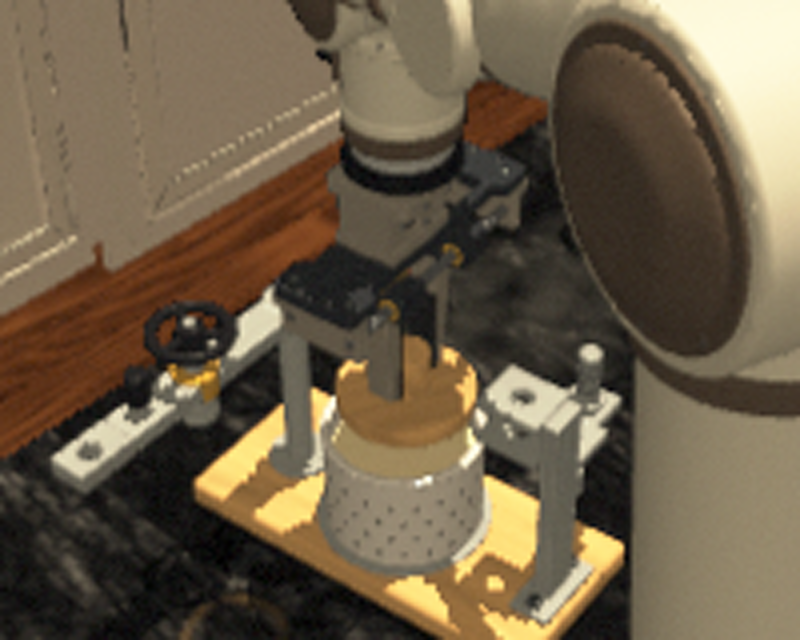

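The follower hangs level above the mould (crop (405,390) over (400,480)), about 2 mm short toward -y. I'll correct that and lower it.

Request:
jog_arm(
  targets=[
    [0.13,-0.19,0,0,0,0],
    [0.13,-0.19,0.8,0,0,0],
    [0.13,-0.19,1.6,0,0,0],
    [0.13,-0.19,2.2,0,0,0],
    [0.13,-0.19,2.6,0,0,0],
    [0.13,-0.19,3.0,0,0,0],
    [0.13,-0.19,3.0,0,0,0],
    [0.13,-0.19,3.0,0,0,0],
  ],
)

```text
t: 9.07
position: [0.5308, -0.0467, 0.1258]
eef_rot: [0.0, 0.998, 0.069, 0.0]
ft_force: [0.3, 0.7, -1.7]
opening: 0.033
gripper_force: 30.0
```

Request:
jog_arm(
  targets=[
    [0,0,0.4,0,0,0],
    [0,0,0.8,0,0,0],
    [0,0,1.05,0,0,0],
    [0,0,1.15,0,0,0],
    [0,0,1.15,0,0,0],
  ],
)

```text
t: 9.7
position: [0.5306, -0.0467, 0.114]
eef_rot: [-0.0, 0.998, 0.069, -0.0]
ft_force: [-0.5, -0.4, -1.9]
opening: 0.0329
gripper_force: 30.0
```

Request:
jog_arm(
  targets=[
    [0,0,0.1,0,0,0],
    [0,0,0.17,0,0,0],
    [0,0,0.17,0,0,0],
  ],
)

```text
t: 10.07
position: [0.5306, -0.0467, 0.1126]
eef_rot: [0.0, 0.998, 0.069, 0.0]
ft_force: [0.0, -0.4, -0.2]
opening: 0.0334
gripper_force: 30.0
```

Request:
jog_arm(
  targets=[
    [0,0,0,0,0,0],
    [0,0,0,0,0,0],
    [0,0,0,0,0,0],
    [0,0,-2,0,0,0],
    [0,0,-6,0,0,0],
    [0,0,-12,0,0,0],
    [0,0,-17,0,0,0],
    [0,0,-17,0,0,0],
  ],
  hand=0.5,
)

```text
t: 11.08
position: [0.5331, -0.0474, 0.2878]
eef_rot: [0.002, 0.998, 0.07, 0.005]
ft_force: [-0.5, 0.5, -0.2]
opening: 0.0459
gripper_force: 0.0
```

```bash
cat > c.py <<'E'
from h import *
p,r,s=tool(); print(s['t'],p,s['ft_force'])
for n in ('scene','top'):
    P=ctrl.read_camera(n); w=cloud(P)
    def sel(x,y,rad,z0,z1):
        return w[(np.hypot(w[...,0]-x,w[...,1]-y)<rad)&(w[...,2]>z0)&(w[...,2]<z1)]
    b=sel(.53,-.048,.03,.127,.145)
    d=sel(.53,-.048,.047,.09,.118); print(n,'boss',len(b),b.mean(0) if len(b) else'','disc',len(d),np.percentile(d[:,2],[5,50,95]) if len(d) else '')
    if len(b)>5: print(((b.max(0)+b.min(0))/2).round(4))
    # beam frame, press coords
    c,sn=np.cos(np.radians(8)),np.sin(np.radians(8))
    X=(w[...,0]-.53)*c+(w[...,1]+.048)*sn; Y=-(w[...,0]-.53)*sn+(w[...,1]+.048)*c; Z=w[...,2]
    m=(abs(Z-.179)<.004)&(Y>.02)&(Y<.25)&(X>0)&(X<.2); pts=np.stack([X[m],Y[m]],1).astype(np.float32)*1000
    if len(pts)>20: print('beam',len(pts),cv2.minAreaRect(pts))
    m=(abs(Z-.211)<.004)&(Y>.02)&(Y<.25)&(X>0)&(X<.2); pts=np.stack([X[m],Y[m]],1)*1000; kn=pts[pts[:,1]>133]; print('knob',len(kn),kn.mean(0) if len(kn) else '')
    m=(Z>.203)&(Z<.222)&(Y>.05)&(Y<.128)&(X>0)&(X<.2); pts=np.stack([X[m],Y[m],Z[m]],1)*1000; print('wheel',len(pts),(pts.max(0)+pts.min(0))/2 if len(pts) else '')
    print([(round(d['p'],2),np.round(d['point'],1).tolist(),atz(P,*d['point'],.213).round(4).tolist()) for d in ctrl.mark_of(P,'beam_knob')[:2]])
    print('ear',[(round(d['p'],2),atz(P,*d['point'],.19).round(4).tolist()) for d in ctrl.mark_of(P,'clevis_hole')[:1]])
    save(P,n+'c.png',[180,130,380,290] ,4) if n=='scene' else 0
E
python3 c.py
```

```text
11.075 [ 0.53306203 -0.04742942  0.28775925] [-0.49815549  0.46495316 -0.21552634]
scene boss 111 [ 0.52779486 -0.04489145  0.13530213] disc 478 [0.10354439 0.10672208 0.11079077]
[ 0.5295 -0.0464  0.1338]
beam 456 ((99.18351745605469, 115.33393096923828), (189.736572265625, 33.5073356628418), 88.21366119384766)
knob 34 [ 99.47419775 145.55492704]
wheel 279 [ 99.74666609  95.20470857 212.8843028 ]
[(0.56, [213.9, 223.1], [0.6083, 0.1088, 0.213])]
ear [(0.58, [0.4373, -0.0543, 0.19])]
top boss 80 [ 0.53021462 -0.0490627   0.13519244] disc 321 [0.10147986 0.10685953 0.11294837]
[ 0.5318 -0.0484  0.1346]
beam 123 ((97.98753356933594, 95.16854858398438), (32.902645111083984, 150.06414794921875), 0.9433867335319519)
knob 5 [ 96.47442175 139.69427344]
wheel 52 [ 88.3708448   94.11387305 212.49622323]
[(0.88, [236.9, 169.9], [0.6208, 0.1173, 0.213])]
ear [(0.87, [0.4371, -0.071, 0.19])]
```

View pics/scenec.png

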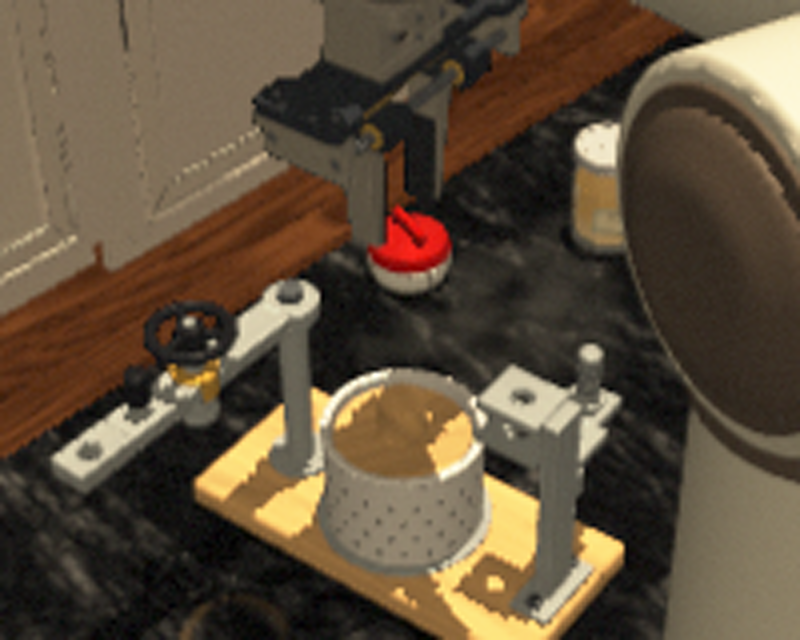

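The follower sits flat in the mould: its top measures 0.1067 against 0.106 expected. The beam is at about 1.6 rad, with the knob at crop (138,395). Next I'll cage the knob.

```bash
cat >> h.py <<'E'
A=np.radians(7.85); P0=np.array([.530,-.048])
def pw(x,y,z): return np.array([P0[0]+x*np.cos(A)-y*np.sin(A),P0[1]+x*np.sin(A)+y*np.cos(A),z])
def knob(th,z,r=.147,dt=0): # dt tangential offset toward home
    return pw(.095-r*np.cos(th)-dt*np.sin(th), r*np.sin(th)-dt*np.cos(th), z)
def yaw(th): return np.degrees(A-th)-90
E
python3 -c "
from h import *
print(tool()[0],tool()[2]['joint_pos'])
print(knob(1.6,.25),yaw(1.6),go(knob(1.6,.25),yaw(1.6)))"
```

```text
[ 0.52969136 -0.04642426  0.2803717 ] [-3.14872284e-01  1.10553096e-02  1.62453126e+00  2.89631612e-06
  1.50958588e+00  1.11687089e+00]
[0.60829315 0.11112173 0.25      ] -173.8232472209317 (array([  9.98, -14.51,   3.03]), array([ -0.2,   0.1, -88.2]))
```

Request:
jog_arm(
  targets=[
    [1,-1.5,0,0,0,-10],
    [2,-3,0,0,0,-20],
    [3.5,-5,0,0,0,-30],
    [5,-7,0,0,0,-40],
    [6.5,-9,0,0,0,-50],
    [8,-11,0.5,0,0,-60],
    [9.5,-13.5,1.5,0,0,-70],
    [10,-14.5,2.5,0,0,-80],
    [10,-14.5,2.5,0,0,-88.2],
    [10,-14.5,2.5,0,0,-88.2],
    [10,-14.5,2.5,0,0,-88.2],
  ],
  hand=0.5,
)

```text
t: 12.75
position: [0.6093, 0.1106, 0.2569]
eef_rot: [-0.0, 0.669, 0.743, -0.0]
ft_force: [-0.7, -0.6, -0.7]
opening: 0.0456
gripper_force: 0.0
```

```bash
python3 -c "
from h import *
p,r,s=tool();print(p,s['joint_pos'])
print(go(knob(1.6,.19),yaw(1.6)))
for n in ('scene','top'):
    P=ctrl.read_camera(n); print([(round(d['p'],2),atz(P,*d['point'],.213).round(4).tolist()) for d in ctrl.mark_of(P,'beam_knob')[:2]])
    if n=='scene': save(P,'s3.png',[170,130,330,270],4)
"
```

```text
[0.60932523 0.11063087 0.25691563] [-1.52494989e-02  2.48557705e-01  1.40964660e+00  2.97550176e-05
  1.48420395e+00 -1.20332416e-01]
(array([ 0.06, -0.09,  6.69]), array([-0. , -0. , -0.2]))
[(0.71, [0.6092, 0.1087, 0.213]), (0.31, [0.5588, 0.1168, 0.213])]
[(0.6, [0.6175, 0.1216, 0.213])]
```

View pics/s3.png

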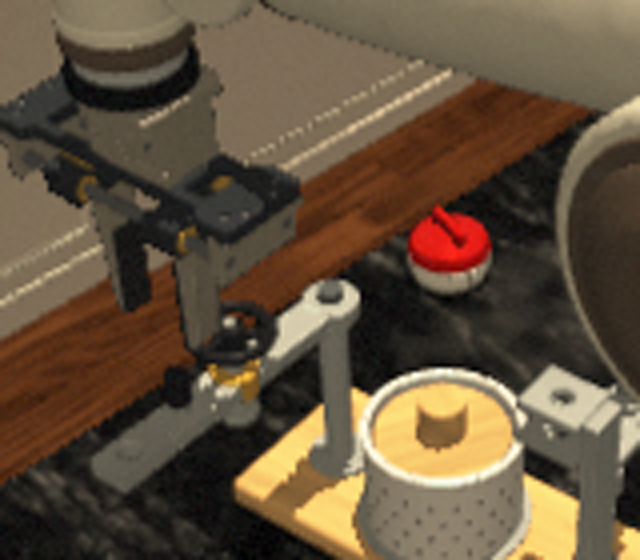

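The follower is flat in the mould (crop (440,425)). The open fingers straddle the knob at (180,385), across the beam. I'll lower and cage it.

Request:
jog_arm(
  targets=[
    [0,0,3,0,0,0],
    [0,0,5.5,0,0,0],
    [0,0,6.7,0,0,0],
    [0,0,6.7,0,0,0],
    [0,0,6.7,0,0,0],
  ],
)

```text
t: 13.58
position: [0.6103, 0.1108, 0.1918]
eef_rot: [0.001, 0.668, 0.744, 0.001]
ft_force: [-0.6, -0.6, -0.3]
opening: 0.0458
gripper_force: 0.0
```

Request:
jog_arm(
  targets=[
    [0,0,0,0,0,0],
    [0,0,0,0,0,0],
    [0,0,0,0,0,0],
    [0,0,0,0,0,0],
  ],
  hand=0.24,
)

```text
t: 14.08
position: [0.6095, 0.1108, 0.1905]
eef_rot: [0.0, 0.668, 0.744, 0.0]
ft_force: [0.6, -0.8, -0.2]
opening: 0.0218
gripper_force: 0.0
```

```bash
python3 -c "
from h import *
p,r,s=tool();print(p,s['opening'],s['ft_force'],s['gripper_force'])
for th in np.linspace(1.6,0,15)[1:]:
    print(round(th,2),*[a.tolist() for a in go(knob(th,.19),yaw(th))])
print(*go(knob(0,.19,dt=.005),yaw(0)))
"
```

```text
[0.60951489 0.11078215 0.19047684] 0.021848048909573654 [ 0.56073314 -0.76151598 -0.22707186] 0.0
1.49 [-0.05, -1.79, 0.05] [0.0, 0.0, -6.6]
1.37 [-0.34, -3.45, 0.05] [0.0, 0.0, -13.1]
1.26 [-0.81, -5.06, 0.05] [0.0, 0.0, -19.7]
1.14 [-1.46, -6.61, 0.05] [0.0, 0.0, -26.2]
1.03 [-2.29, -8.07, 0.05] [0.0, 0.0, -32.7]
0.91 [-3.28, -9.43, 0.05] [0.0, 0.0, -39.3]
0.8 [-4.41, -10.66, 0.05] [0.0, 0.0, -45.8]
0.69 [-5.68, -11.76, 0.05] [0.0, 0.0, -52.4]
0.57 [-7.07, -12.71, 0.05] [0.0, 0.0, -58.9]
0.46 [-8.55, -13.49, 0.05] [0.0, 0.0, -65.5]
0.34 [-10.12, -14.1, 0.05] [0.0, 0.0, -72.0]
0.23 [-11.74, -14.53, 0.05] [0.0, 0.0, -78.6]
0.11 [-13.41, -14.76, 0.05] [0.0, 0.0, -85.1]
0.0 [-15.08, -14.81, 0.05] [0.0, -0.0, 88.3]
[-15.58 -14.8    0.05] [ 0.  -0.  88.3]
```

Request:
jog_arm(
  targets=[
    [0,-1.8,0,0,0,-6.6],
    [-0.3,-3.5,0,0,0,-13],
    [-0.8,-5.1,0,0,0,-19.7],
    [-1.5,-6.6,0,0,0,-26.2],
    [-2.3,-8.1,0,0,0,-32.7],
    [-3.3,-9.4,0,0,0,-39.3],
    [-4.4,-10.7,0,0,0,-45.8],
    [-5.7,-11.8,0,0,0,-52.4],
    [-7.1,-12.7,0,0,0,-59],
    [-8.6,-13.5,0,0,0,-65.5],
    [-10.1,-14.1,0,0,0,-72],
    [-11.7,-14.5,0,0,0,-78.6],
    [-13.4,-14.8,0,0,0,-85],
    [-14.4,-14.8,0,0,0,-89],
    [-15.1,-14.8,0,0,0,-91.7],
    [-15.1,-14.8,0,0,0,-91.7],
  ],
)

```text
t: 16.08
position: [0.4787, -0.0556, 0.1905]
eef_rot: [0.0, -0.068, 0.998, -0.0]
ft_force: [-0.3, 0.2, 1.2]
opening: 0.0221
gripper_force: 0.0
```

```bash
python3 -c "
from h import *
p,r,s=tool();print(p,s['opening'],s['ft_force'],s['joint_pos'])
print(*go(knob(0,.19,dt=.005),yaw(0)))
"
```

```text
[ 0.47866427 -0.05559544  0.19052759] 0.0221244768209436 [-0.25080537  0.22190547  1.17267182] [-3.67027660e-01 -6.76424907e-02  1.87939461e+00 -8.80096475e-05
  1.32950735e+00 -2.07389975e+00]
[ 0.01 -0.45  0.05] [-0.   0.  -0.1]
```

Now I'll push gently to the stop.

Request:
jog_arm(
  targets=[
    [0,-0.15,0,0,0,0],
    [0,-0.3,0,0,0,0],
    [0,-0.45,0,0,0,0],
    [0,-0.45,0,0,0,0],
  ],
)

```text
t: 16.58
position: [0.4788, -0.0571, 0.1903]
eef_rot: [-0.0, -0.069, 0.998, 0.003]
ft_force: [-1.5, 9.0, 3.0]
opening: 0.0222
gripper_force: 4.7
```

The beam is on its stop: 9 N, and the position agrees with home. I'll release and go to the pin.

Request:
jog_arm(
  targets=[
    [0,0.25,0,0,0,0],
    [0,0.25,0,0,0,0],
    [0,0.25,0,0,0,0],
    [0,0.25,-3,0,0,0],
    [0,0.25,-6,0,0,0],
    [0,0.25,-6,0,0,0],
  ],
  hand=0.45,
)

```text
t: 17.32
position: [0.4804, -0.0581, 0.2529]
eef_rot: [0.002, -0.068, 0.998, -0.001]
ft_force: [0.6, 0.7, -0.7]
opening: 0.0412
gripper_force: 0.0
```

```bash
cat > d.py <<'E'
from h import *
p,r,s=tool();print(s['t'],p,s['opening'],s['ft_force'])
c=pw(-.1,-.075,0);print('park',c,pw(-.095,0,.19))
for n in ('scene','top'):
    P=ctrl.read_camera(n); w=cloud(P)
    m=(np.hypot(w[...,0]-c[0],w[...,1]-c[1])<.016)&(w[...,2]>.143)&(w[...,2]<.185); d=w[m]; print(n,len(d))
    if len(d): print(d.mean(0),((d.max(0)+d.min(0))/2),d[:,2].max())
    X=(w[...,0]-.53)*np.cos(A)+(w[...,1]+.048)*np.sin(A); Y=-(w[...,0]-.53)*np.sin(A)+(w[...,1]+.048)*np.cos(A)
    for lab,zz,lo,hi in (('ear',.19,-.125,-.07),('beam',.179,-.07,-.02)):
        m=(abs(w[...,2]-zz)<.004)&(abs(Y)<.03)&(X>lo)&(X<hi); 
        if m.sum()>5: print(lab,m.sum(),'x',np.percentile(X[m],[2,98]).round(4),'y',np.percentile(Y[m],[2,50,98]).round(4))
print(*go(pw(-.1,-.075,.25),yaw(0)),*go(pw(-.1,-.075,.140),yaw(0)))
E
python3 d.py
```

```text
17.325 [ 0.48039154 -0.05805965  0.25289552] 0.041229989056550294 [ 0.58159015  0.70406943 -0.72783133]
park [ 0.44118061 -0.13595519  0.        ] [ 0.43589024 -0.06097511  0.19      ]
scene 76
[ 0.43922147 -0.1335024   0.16394211] [ 0.44106295 -0.13575191  0.16232516] 0.18146736026741672
ear 225 x [-0.124  -0.0725] y [-0.0195  0.0013  0.0198]
beam 116 x [-0.064  -0.0213] y [-0.0144  0.0035  0.0138]
top 40
[ 0.44021656 -0.13862839  0.16600019] [ 0.44272231 -0.13798172  0.16319672] 0.18307044173006592
ear 133 x [-0.1234 -0.0717] y [-0.0204 -0.0005  0.0181]
beam 47 x [-0.0631 -0.0214] y [-0.015  -0.0062  0.0121]
[ 4.79 -7.28 -0.02] [ 0. -0.  0.] [ 4.78 -7.28 10.98] [ 0. -0.  0.]
```

Request:
jog_arm(
  targets=[
    [2.4,-3.6,0,0,0,0],
    [4.8,-7.3,0,0,0,0],
    [4.8,-7.3,0,0,0,0],
    [4.8,-7.3,0,0,0,0],
  ],
)

```text
t: 17.92
position: [0.441, -0.1355, 0.2493]
eef_rot: [-0.001, -0.068, 0.998, 0.001]
ft_force: [1.1, -0.2, 0.7]
opening: 0.0412
gripper_force: 0.0
```

```bash
python3 -c "
from h import *
p,r,s=tool();print(p); print(*go(pw(-.1,-.075,.141),yaw(0)))"
```

```text
[ 0.44099228 -0.13548507  0.24926515]
[-0.03 -0.07 10.83] [ 0.1 -0.1 -0. ]
```

Request:
jog_arm(
  targets=[
    [0,0,4,0,0,0],
    [0,0,8,0,0,0],
    [0,0,10.8,0,0,0],
    [0,0,10.8,0,0,0],
    [0,0,10.8,0,0,0],
  ],
)

```text
t: 18.55
position: [0.4422, -0.1359, 0.1435]
eef_rot: [0.001, -0.069, 0.998, -0.0]
ft_force: [-0.5, -0.1, -0.7]
opening: 0.041
gripper_force: 0.0
```

Request:
jog_arm(
  targets=[
    [0,0,0,0,0,0],
    [0,0,0,0,0,0],
    [0,0,0,0,0,0],
    [0,0,0,0,0,0],
    [0,0,0,0,0,0],
  ],
  hand=0,
)

```text
t: 19.18
position: [0.4417, -0.1363, 0.143]
eef_rot: [0.0, -0.069, 0.998, -0.0]
ft_force: [-0.6, 0.9, 5.4]
opening: 0.0157
gripper_force: 30.0
```

Request:
jog_arm(
  targets=[
    [0,0,-3,0,0,0],
    [0,0,-6,0,0,0],
    [0,0,-9,0,0,0],
    [0,0,-12.5,0,0,0],
    [0,0,-12.5,0,0,0],
    [0,0,-12.5,0,0,0],
    [0,0,-12.5,0,0,0],
  ],
)

```text
t: 20.05
position: [0.4405, -0.1356, 0.2654]
eef_rot: [-0.001, -0.069, 0.998, 0.001]
ft_force: [0.7, 0.3, -0.1]
opening: 0.0152
gripper_force: 30.0
```

```bash
cat > e.py <<'E'
from h import *
p,r,s=tool();print(s['t'],p,s['opening'],s['ft_force'],r.as_matrix()[:,2].round(3))
for n in ('scene','top'):
    P=ctrl.read_camera(n); w=cloud(P)
    for a,b in ((-.065,-.02),(-.013,0),):
        m=(np.hypot(w[...,0]-p[0],w[...,1]-p[1])<.018)&(w[...,2]>p[2]+a)&(w[...,2]<p[2]+b); d=w[m]
        if len(d)>3:
            print(n,a,len(d),'mean-tcp mm',((d.mean(0)-p)*1000).round(1),'mid',(((d.max(0)+d.min(0))/2-p)*1000).round(1))
            # axis estimate: slope of x,y vs z
            if a<-.05: k=np.polyfit(d[:,2],d[:,:2],1)[0]; print('slope',k.round(3))
    print([(round(d['p'],2),(atz(P,*d['point'],p[2]-.065)-p).round(4).tolist()) for d in ctrl.mark_of(P,'pin_tip')[:2]])
    save(P,'pin_%s_%d.png'%(n,s['t']),[230,130,350,230] if n=='scene' else [220,150,340,250],5)
print(*go(pw(-.095,0,p[2]),yaw(0)))
E
python3 e.py
```

```text
20.05 [ 0.44046253 -0.13561745  0.26540387] 0.0152399360085647 [ 0.69633195  0.33121899 -0.07061393] [-0.003  0.002 -1.   ]
scene -0.065 54 mean-tcp mm [ -2.4   2.1 -39.1] mid [ -1.2   1.  -41.8]
slope [ 0.002 -0.006]
scene -0.013 32 mean-tcp mm [-4.6  2.7 -7.6] mid [-1.8 -0.5 -7. ]
[]
top -0.065 23 mean-tcp mm [ -1.7  -1.4 -40.2] mid [ -2.1  -0.6 -43.4]
slope [-0.062 -0.01 ]
top -0.013 15 mean-tcp mm [-5.4 -2.7 -5.1] mid [-6.3 -3.9 -6.3]
[(0.59, [0.004, 0.0039, -0.065])]
[-0.52  7.49  0.12] [ 0.1 -0.1  0. ]
```

Request:
jog_arm(
  targets=[
    [-0.2,2.5,0,0,0,0],
    [-0.4,5,0,0,0,0],
    [-0.5,7.5,0,0,0,0],
    [-0.5,7.5,0,0,0,0],
    [-0.5,7.5,0,0,0,0],
    [-0.5,7.5,0,0,0,0],
  ],
)

```text
t: 21.0
position: [0.4361, -0.0618, 0.2673]
eef_rot: [-0.0, -0.068, 0.998, -0.0]
ft_force: [0.7, -0.5, -0.8]
opening: 0.0155
gripper_force: 30.0
```

```bash
python3 e.py; python3 -c "
import cv2,numpy as np
a=cv2.imread('pics/pin_scene_20.png');b=cv2.imread('pics/pin_top_20.png');print(a.shape)
" ; ls pics
```

```text
21.0 [ 0.4360519 -0.0618496  0.2673216] 0.015496645992077309 [ 0.65723557 -0.50134104 -0.79180908] [-0. -0. -1.]
scene -0.065 58 mean-tcp mm [ -2.3   2.3 -39.7] mid [ -1.5   1.  -43.4]
slope [0.01  0.015]
scene -0.013 32 mean-tcp mm [-5.6  2.6 -7.3] mid [-3.1 -0.  -6.4]
[(0.64, [-0.0011, -0.0071, -0.065]), (0.61, [0.013, 0.0854, -0.065])]
top -0.065 23 mean-tcp mm [ -1.4  -3.  -40.7] mid [ -0.1  -2.1 -41.7]
slope [-0.026 -0.041]
top -0.013 17 mean-tcp mm [-6.1 -2.1 -6.3] mid [-5.2 -2.4 -6.7]
[(0.66, [-0.0041, -0.0059, -0.065])]
[0.   0.06 0.  ] [ 0. -0. -0.]
(500, 600, 3)
pin_scene_20.png
pin_scene_21.png
pin_top_20.png
pin_top_21.png
s1.png
s2.png
s3.png
scene0.png
scenec.png
top0.png
```

Request:
jog_arm(
  targets=[
    [0,0.05,0.6,0,0,0],
    [0,0.05,1.2,0,0,0],
    [0,0.05,1.6,0,0,0],
    [0,0.05,1.9,0,0,0],
    [0,0.05,1.9,0,0,0],
  ],
)

```text
t: 21.82
position: [0.4358, -0.0606, 0.2481]
eef_rot: [-0.0, -0.069, 0.998, 0.0]
ft_force: [-0.4, 1.2, -1.4]
opening: 0.015
gripper_force: 30.0
```

Request:
jog_arm(
  targets=[
    [0,0,0.5,0,0,0],
    [0,0,1.0,0,0,0],
    [0,0,1.5,0,0,0],
    [0,0,1.5,0,0,0],
  ],
)

```text
t: 22.32
position: [0.4356, -0.0605, 0.2328]
eef_rot: [-0.001, -0.069, 0.998, 0.0]
ft_force: [-0.1, -0.2, -0.7]
opening: 0.0155
gripper_force: 30.0
```

Request:
jog_arm(
  targets=[
    [0,0,0.5,0,0,0],
    [0,0,1.0,0,0,0],
    [0,0,1.4,0,0,0],
    [0,0,1.4,0,0,0],
  ],
)

```text
t: 22.82
position: [0.4357, -0.0605, 0.2189]
eef_rot: [-0.0, -0.069, 0.998, 0.0]
ft_force: [0.9, -0.9, -0.9]
opening: 0.0154
gripper_force: 30.0
```

Request:
jog_arm(
  targets=[
    [0,0,0.5,0,0,0],
    [0,0,1.0,0,0,0],
    [0,0,1.4,0,0,0],
    [0,0,1.6,0,0,0],
    [0,0,1.6,0,0,0],
  ],
)

```text
t: 23.45
position: [0.4359, -0.0607, 0.2034]
eef_rot: [-0.0, -0.069, 0.998, -0.0]
ft_force: [0.2, -1.0, -0.6]
opening: 0.0152
gripper_force: 30.0
```

Nearly home. Release here, let it drop the last mm, and back off.

Request:
jog_arm(
  targets=[
    [0,0,0.1,0,0,0],
    [0,0,0.1,0,0,0],
  ],
)

```text
t: 23.7
position: [0.4362, -0.0607, 0.203]
eef_rot: [0.0, -0.069, 0.998, -0.0]
ft_force: [-1.9, 1.7, 3.3]
opening: 0.0152
gripper_force: 30.0
```

Request:
jog_arm(
  targets=[
    [0,0,0,0,0,0],
    [0,0,0,0,0,0],
    [0,0,0,0,0,0],
    [0,0,-4,0,0,0],
    [0,0,-9,0,0,0],
    [0,0,-9,0,0,0],
    [0,0,-9,0,0,0],
  ],
  hand=0.45,
)

```text
t: 24.58
position: [0.4357, -0.0605, 0.2916]
eef_rot: [-0.0, -0.069, 0.998, 0.0]
ft_force: [-0.4, 0.4, -0.4]
opening: 0.0411
gripper_force: 0.0
```

```bash
cat > f.py <<'E'
from h import *
p,r,s=tool();print(s['t'],p,s['opening'],s['joint_pos'])
for n in ('scene','top'):
    P=ctrl.read_camera(n); w=cloud(P)
    c=pw(-.095,0,0); m=(np.hypot(w[...,0]-c[0],w[...,1]-c[1])<.013)&(w[...,2]>.2)&(w[...,2]<.248); d=w[m]
    if len(d): print('pin',len(d),d.mean(0).round(4),np.sort(d[:,2])[-4:].round(4))
    c=pw(0,0,0); m=(np.hypot(w[...,0]-c[0],w[...,1]-c[1])<.036)&(w[...,2]>.198)&(w[...,2]<.225); d=w[m]
    X=(d[:,0]-.53)*np.cos(A)+(d[:,1]+.048)*np.sin(A); Y=-(d[:,0]-.53)*np.sin(A)+(d[:,1]+.048)*np.cos(A)
    rr=np.hypot(X,Y); k=rr>.022; print('wheel',len(d),'mid',(X.max()+X.min())/2,(Y.max()+Y.min())/2,np.percentile(d[k,2],[5,50,95]).round(4))
    b=boxes=ctrl.boxes_of(P,'wheel_grip'); print([(round(q['p'],2),np.round(q['box']).tolist()) for q in b[:1]])
    save(P,'w_%s.png'%n,[240,140,340,230] if n=='scene' else [230,170,330,260],6)
print(*go(pw(0,0,.26),yaw(0)))
E
python3 f.py; python3 -c "
import cv2,numpy as np
a=cv2.imread('pics/w_scene.png');b=cv2.imread('pics/w_top.png')
cv2.imwrite('pics/w.png',cv2.resize(np.hstack([a,b]),(800,360)))"
```

```text
24.575 [ 0.43566776 -0.06054504  0.29162451] 0.04107956340292827 [-4.14178754e-01 -2.47614747e-01  1.83868507e+00  1.11526989e-05
  1.55144071e+00 -2.12225570e+00]
pin 87 [ 0.4332 -0.0583  0.2228] [0.2379 0.2385 0.2387 0.239 ]
wheel 273 mid -0.001659599589100405 -5.1651092781854896e-05 [0.2104 0.2161 0.2189]
[(0.73, [272.0, 198.0, 292.0, 214.0])]
pin 47 [ 0.4336 -0.0633  0.2243] [0.2393 0.2407 0.242  0.2434]
wheel 44 mid -0.007356170130116691 -0.001052499605155341 [0.2094 0.2175 0.2216]
[]
[-9.56 -0.08  3.07] [ 0.1 -0.1  0. ]
```

View pics/w.png

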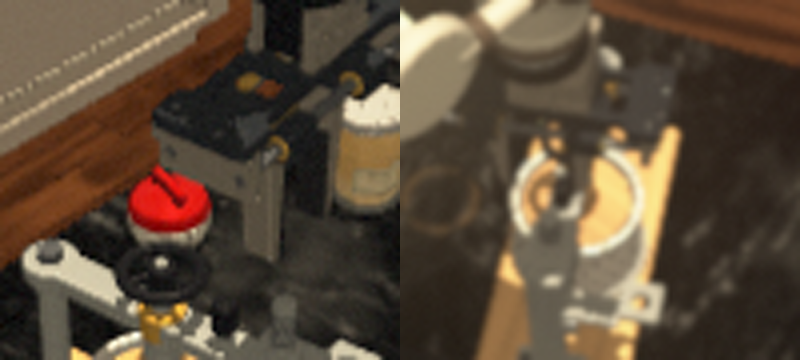

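Left half: the wheel is at (165,275) and the pin handle at (285,320), standing through the clevis. The handle top measures about 0.238, which matches seated at 0.236. Next is the handwheel, pre-turned -45°.

Request:
jog_arm(
  targets=[
    [-2,0,0,0,0,-8],
    [-4,0,0,0,0,-16],
    [-6,0,0,0,0,-24],
    [-8,0,0,0,0,-32],
    [-9.5,0,1,0,0,-40],
    [-9.5,0,3,0,0,-45],
    [-9.5,0,3,0,0,-45],
    [-9.5,0,3,0,0,-45],
  ],
  hand=0.8,
)

```text
t: 25.78
position: [0.53, -0.0477, 0.2626]
eef_rot: [-0.0, -0.444, 0.896, 0.0]
ft_force: [-0.7, -0.6, 0.1]
opening: 0.0734
gripper_force: 0.0
```

```bash
python3 -c "
from h import *
p,r,s=tool();print(p,s['opening'],s['joint_pos'],s['ft_torque']); print(*go(pw(0,0,.197),yaw(0)-(-45)))"
```

```text
[ 0.52999724 -0.0476652   0.26264224] 0.073373612424896 [-3.16983009e-01  1.72584478e-02  1.65279066e+00  3.21490184e-05
  1.47158964e+00 -2.80897313e+00] [ 0.10883188 -0.08972317 -0.02108337]
[ 0.03 -0.02  6.56] [ 0.   0.  -0.1]
```

Request:
jog_arm(
  targets=[
    [0,0,3,0,0,0],
    [0,0,5,0,0,0],
    [0,0,6.3,0,0,0],
    [0,0,6.8,0,0,0],
    [0,0,6.8,0,0,0],
  ],
)

```text
t: 26.4
position: [0.5303, -0.0478, 0.1949]
eef_rot: [0.0, -0.445, 0.896, -0.0]
ft_force: [0.3, -0.1, 0.0]
opening: 0.0731
gripper_force: 0.0
```

Request:
jog_arm(
  targets=[
    [0,0,0,0,0,0],
    [0,0,0,0,0,0],
    [0,0,0,0,0,0],
    [0,0,0,0,0,0],
  ],
  hand=0.4,
)

```text
t: 26.9
position: [0.5305, -0.0478, 0.1952]
eef_rot: [0.001, -0.445, 0.895, -0.001]
ft_force: [-1.0, 0.4, 5.0]
opening: 0.0611
gripper_force: 30.0
```

```bash
python3 -c "
from h import *
p,r,s=tool();print(s['t'],p,s['opening'],s['gripper_force'],s['ft_force'],s['ft_torque'])"
```

```text
26.9 [ 0.53051978 -0.04777598  0.19524209] 0.06105421984101548 30.00095307826996 [-0.99333512  0.3666591   4.97457615] [ 0.1404688  -0.02818008  0.00942209]
```

Request:
jog_arm(
  targets=[
    [0,0,0.04,0,0,8],
    [0,0,0.09,0,0,16],
    [0,0,0.13,0,0,24],
    [0,0,0.17,0,0,30],
    [0,0,0.17,0,0,30],
  ],
)

```text
t: 27.52
position: [0.5306, -0.0478, 0.1936]
eef_rot: [0.001, -0.198, 0.98, -0.0]
ft_force: [-0.8, 0.5, 5.2]
opening: 0.0611
gripper_force: 30.0
```

```bash
cat > g.py <<'E'
from h import *
p,r,s=tool();y=r.as_matrix()[:,1];print(s['t'],p.round(4),'turned',round(((np.degrees(np.arctan2(y[1],y[0]))-(yaw(0)+45)+90)%180-90)*-1,1),s['opening'],s['gripper_force'],np.round(s['ft_force'],1),np.round(s['ft_torque'],3))
def foot():
  for n in ('scene',):
    P=ctrl.read_camera(n)
    print([(round(d['p'],2),d['point']) for d in ctrl.mark_of(P,'foot_face')[:1]]); save(P,'g%d.png'%int(s['t']*10),[255,180,315,230],10)
foot()
E
python3 g.py
```

```text
27.525 [ 0.5306 -0.0478  0.1936] turned 30.0 0.06109407367536767 30.00145196914673 [-0.8  0.5  5.2] [ 0.126 -0.063 -0.217]
[(0.6, [279.3, 228.0])]
```

Request:
jog_arm(
  targets=[
    [0,0,0.04,0,0,8],
    [0,0,0.08,0,0,15],
    [0,0,0.08,0,0,15],
  ],
)

```text
t: 28.0
position: [0.5306, -0.0478, 0.1927]
eef_rot: [0.001, -0.068, 0.998, -0.0]
ft_force: [-0.3, -0.1, 6.0]
opening: 0.0609
gripper_force: 30.0
```

```bash
python3 g.py
```

```text
28.0 [ 0.5306 -0.0478  0.1927] turned 45.0 0.06092655688291348 30.001473426818848 [-0.3 -0.1  6. ] [ 0.101 -0.008 -0.143]
[(0.79, [279.4, 231.6])]
```

Request:
jog_arm(
  targets=[
    [0,0,0.03,0,0,6],
    [0,0,0.05,0,0,10],
    [0,0,0.05,0,0,10],
  ],
)

```text
t: 28.48
position: [0.5306, -0.0478, 0.1922]
eef_rot: [0.001, 0.019, 1.0, -0.0]
ft_force: [-0.2, 0.0, 5.0]
opening: 0.0611
gripper_force: 30.0
```

```bash
python3 g.py
```

```text
28.475 [ 0.5306 -0.0478  0.1922] turned 55.0 0.06112251637869688 30.001291036605835 [-0.2  0.   5. ] [ 0.067 -0.044 -0.135]
[(0.67, [188.3, 374.1])]
```

Request:
jog_arm(
  targets=[
    [0,0,0.04,0,0,7],
    [0,0,0.04,0,0,7],
  ],
)

```text
t: 28.82
position: [0.5306, -0.0478, 0.1918]
eef_rot: [0.001, 0.08, 0.997, -0.0]
ft_force: [-0.1, 0.5, 5.1]
opening: 0.0612
gripper_force: 30.0
```

```bash
python3 g.py
```

```text
28.825 [ 0.5306 -0.0478  0.1918] turned 62.0 0.06117285111877719 30.001378655433655 [-0.1  0.5  5.1] [ 0.118 -0.074 -0.212]
[(0.8, [279.3, 228.1])]
```

Request:
jog_arm(
  targets=[
    [0,0,0.04,0,0,7],
    [0,0,0.04,0,0,7],
  ],
)

```text
t: 29.18
position: [0.5306, -0.0478, 0.1914]
eef_rot: [0.001, 0.141, 0.99, -0.0]
ft_force: [-0.0, -0.1, 5.6]
opening: 0.0609
gripper_force: 30.0
```

```bash
python3 g.py
```

```text
29.175 [ 0.5306 -0.0478  0.1914] turned 69.0 0.06093194014859578 30.00144213438034 [-0.  -0.1  5.6] [ 0.068 -0.097 -0.177]
[(0.81, [279.5, 228.9])]
```

Request:
jog_arm(
  targets=[
    [0,0,0.04,0,0,7],
    [0,0,0.04,0,0,7],
  ],
)

```text
t: 29.52
position: [0.5305, -0.0478, 0.191]
eef_rot: [0.001, 0.201, 0.98, -0.0]
ft_force: [-1.3, -0.2, 5.7]
opening: 0.0608
gripper_force: 30.0
```

```bash
python3 g.py; ls pics/g*
```

```text
29.525 [ 0.5305 -0.0478  0.191 ] turned 76.0 0.060758444236709286 30.001426935195923 [-1.3 -0.2  5.7] [ 0.028 -0.041 -0.116]
[(0.6, [282.9, 197.2])]
pics/g275.png
pics/g280.png
pics/g284.png
pics/g288.png
pics/g291.png
pics/g295.png
```

View pics/g295.png

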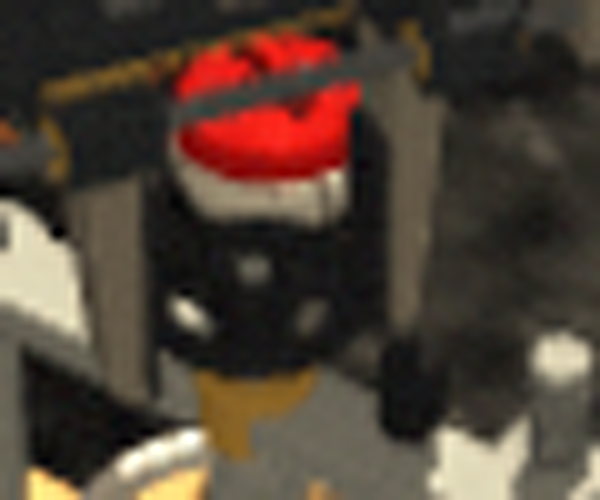

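The fingers hold the wheel across its rim (crop (260,300)), and the knob at (410,390) is clear. The torque is still friction only, so I'll keep turning.

Request:
jog_arm(
  targets=[
    [0,0,0.04,0,0,7],
    [0,0,0.04,0,0,7],
  ],
)

```text
t: 29.88
position: [0.5305, -0.0478, 0.1906]
eef_rot: [0.001, 0.26, 0.966, -0.0]
ft_force: [-0.3, 0.9, 6.2]
opening: 0.061
gripper_force: 30.0
```

```bash
python3 g.py
```

```text
29.875 [ 0.5305 -0.0478  0.1906] turned 83.0 0.06097835456627177 30.001460909843445 [-0.3  0.9  6.2] [ 0.007 -0.085 -0.192]
[(0.69, [278.0, 228.7])]
```

Request:
jog_arm(
  targets=[
    [0,0,0.04,0,0,7],
    [0,0,0.04,0,0,7],
  ],
)

```text
t: 30.22
position: [0.5306, -0.0479, 0.1905]
eef_rot: [0.001, 0.318, 0.948, -0.0]
ft_force: [-1.9, 0.1, 6.8]
opening: 0.0609
gripper_force: 30.0
```

```bash
python3 g.py
```

```text
30.225 [ 0.5306 -0.0479  0.1905] turned 90.0 0.06091940521226209 30.001740753650665 [-1.9  0.1  6.8] [-0.012  0.039  0.02 ]
[(0.81, [277.3, 229.8])]
```

```bash
python3 g.py;python3 g.py; python3 -c "
from h import *
print(ctrl.observe()['joint_pos'])"
```

```text
30.325 [ 0.5306 -0.0479  0.1906] turned 89.9 0.06092500520151677 30.001373291015625 [-1.  -0.4  7.2] [0.035 0.055 0.016]
[(0.82, [276.5, 230.0])]
30.425 [ 0.5306 -0.0479  0.1905] turned 89.9 0.060775927812990224 30.001445710659027 [-1.2  0.7  6.2] [ 0.026  0.087 -0.027]
[(0.77, [278.9, 233.6])]
[-3.16848841e-01  6.70519761e-02  1.74469838e+00 -1.44786968e-04
  1.32810062e+00 -1.24015016e+00]
```

Request:
jog_arm(
  targets=[
    [0,0,0.02,0,0,4],
    [0,0,0.02,0,0,4],
  ],
)

```text
t: 30.78
position: [0.5306, -0.0479, 0.1905]
eef_rot: [0.001, 0.351, 0.936, -0.0]
ft_force: [-1.8, -0.6, 8.1]
opening: 0.0611
gripper_force: 30.0
```

```bash
python3 g.py; python3 g.py
```

```text
30.775 [ 0.5306 -0.0479  0.1905] turned -86.0 0.0611443877957659 30.00174790620804 [-1.8 -0.6  8.1] [0.063 0.114 0.095]
[(0.75, [278.1, 231.0])]
30.875 [ 0.5306 -0.0479  0.1905] turned -86.1 0.060944162365225006 30.00159054994583 [-1.6 -0.1  7.5] [0.023 0.155 0.08 ]
[(0.55, [277.8, 230.5])]
```

The descent stopped and the torque rose by about 0.25 N m at a turn of about 85–94°, so the foot bears. That fits a start at 1.04 rad. I'll let go and rise.

Request:
jog_arm(
  targets=[
    [0,0,-0.04,0,0,0],
    [0,0,-0.04,0,0,0],
    [0,0,-0.04,0,0,0],
    [0,0,-2,0,0,0],
    [0,0,-6,0,0,0],
    [0,0,-11,0,0,0],
    [0,0,-11,0,0,0],
  ],
  hand=0.8,
)

```text
t: 31.85
position: [0.5321, -0.0483, 0.3039]
eef_rot: [0.004, 0.351, 0.936, 0.0]
ft_force: [0.0, 0.7, -0.3]
opening: 0.0736
gripper_force: 0.0
```

```bash
python3 f.py; python3 -c "
from h import *
P=ctrl.read_camera('scene'); save(P,'end.png',[220,150,340,270],5)
for q in ('foot_face',): print(ctrl.mark_of(P,q)[:2])"
```

```text
31.85 [ 0.53214298 -0.04830657  0.30386651] 0.0736225887213327 [-3.16838168e-01 -4.19694899e-04  1.59059023e+00 -1.76998753e-05
  1.54275505e+00 -1.16991233e+00]
pin 87 [ 0.4334 -0.0583  0.2226] [0.2376 0.2378 0.2381 0.2383]
wheel 273 mid 0.0003131423382762514 -0.00033369306222616815 [0.2063 0.2105 0.214 ]
[(0.58, [271.0, 198.0, 292.0, 216.0])]
pin 43 [ 0.4341 -0.063   0.2256] [0.2391 0.2393 0.2396 0.2406]
wheel 178 mid 0.000760707137662216 -0.001565411700428291 [0.2062 0.2116 0.2171]
[(0.61, [266.0, 196.0, 283.0, 212.0])]
[-0.11  0.01  3.72] [  0.   -0.2 -49. ]
[{'point': [280.9, 228.2], 'p': 0.57}, {'point': [296.0, 215.8], 'p': 0.26}]
```

View pics/end.png

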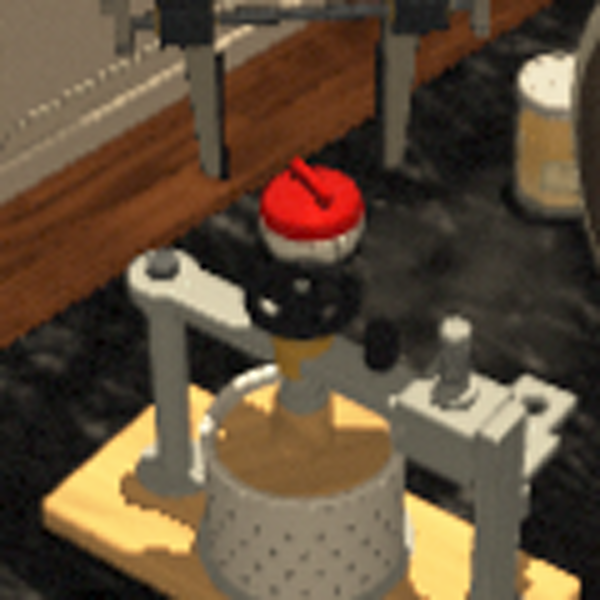

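The end picture shows the foot on the boss at (303,410), the pin seated in the clevis at (455,370), and the beam home. The wheel dropped about 5.5 mm, or about 1.65 rad, so it is at or past 2.6 rad.

```bash
python3 -c "
from h import *
print(ctrl.hand_in())"
```

```text
the job is handed in; nothing more can be done
None
```

The press is closed and the job handed in: follower seated, beam home, pin down, screw foot on the follower and the gripper clear; the foot's contact is inferred from the torque rise and wheel drop, and no verdict came back.

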